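# Pin the slide lock by feel

### The arm

A 7-joint arm with a two-finger parallel gripper is mounted at the origin on a cart in front of the work surface, level with it; the furniture and walls round the work are solid. World frame = base frame: x ahead of the robot, y to its left, z up, the work surface at z = 0. Lengths are in m, angles in rad, forces in N, time in s.
With the tool pointing down it reaches from about 0.4 to 0.85 m from the base axis. Payload 10.4 kg.
Tool frame: the origin (TCP) lies midway between the tips of the shut fingers; the grasp point (between the pads) lies 19 mm behind it; z points along the fingers, y is the line along which they close (so a half turn about z gives the same grasp; the last joint's range is limited). The gripper opens to 87 mm and grips with 3 to 60 N. Pads are 19 mm wide; open, the fingers measure 117 mm over their backs; the gripper's body (75 mm by 190 mm) begins 51 mm behind the grasp point.
Start: joints at [-1.163, 0.332, -0.065, 1.46, 0.022, 1.35, -0.088], TCP at [0.261, 0.568, 0.223] pointing down, gripper open.
Joint ranges: [-2.6, 2.6], [-0.5, 2.12], [-1.47, 1.34], [0.16, 2.42], [-1.27, 4.41], [0.06, 2.06], [-2.6, 2.6]. Speed limits (rad/s): [2.22, 2.22, 2.79, 2.79, 3.14, 3.14, 3.14].

### API

Orientations are given as a unit quaternion [x, y, z, w].
In Python, from bench import r gives the robot as it stands.
- The arm moves only by the tool apply_moves, never from a script. Its argument "steps" is a list of rows, each a list of 7 numbers: the turn, a rotation vector about the tool's x, y, z in rad, then the shift along the tool's x, y, z in mm, then the opening, from -1 (shut) to 1 (fully open). In form: [[ax, ay, az, x, y, z, claw], ...]. A call has 1 to 20 rows; each row is the pose to reach, as a shift and turn from the pose commanded when the call began, along the tool's axes at that moment; what a row does not reach only later rows make up. A row lasts 1/12 s, in which the tool goes at most 41.7 mm and 7.16 degrees, less where a joint would pass 70% of its speed; a pose out of reach is approached as far as the arm can. A call with a gripper value outside its range is refused whole. The fingers move at their own pace and stop on an object; "force" is the grip in N (left out, the last holds). Time passes only in rows, so rows that repeat a pose let the fingers close. It gives the time, the measured TCP pose, the force, the opening and the grip force at its end, in the units of the state.
- r.read_state(): the state, without advancing time (a new reading comes with each control period).
- r.camera(name): name is "side" or "top" or "wrist"; returns a dict with "pixels" (480x640x3 uint8, red, green, blue), "z_map" (480x640 float32, m along the optical axis (not along the pixel's ray), 0 where there is no reading), "fovy" (degrees; the focal length in pixels is half the picture's height over the tangent of half this angle, whatever the lens; pixels are square), "cx", "cy" (the principal point, pixels), "position" and "orientation" of the camera in the world. Camera axes: x right, y down, z forward; pixel columns grow to the right and rows downward; lengths in m; the calibration is good to about 2 mm. A picture is of the moment at which its call begins.
- r.close_job(): hands the job in; it is judged then, once.
The state is a dict: "time": time; "joint_positions": joint angles; "joint_vel": joint speeds; "joint_torque": joint torques, N m; "ee_pos": TCP position; "eef_rot": TCP orientation; "ft_force": force on the tool from outside, world axes, zero at the start; "torque": the same for the moment, N m; "width": finger opening in m; "grip_force": force on a finger pad.
Only numpy, scipy, OpenCV 4.12 (cv2) and the standard library are available. Lean on these libraries where they do the work, as an engineer would, in place of code of your own. Each camera call takes 0.05 s, during which the arm holds its last target. There are 200 camera calls.

### The job

Lock the slide: take the locating pin out of its rest block, put its point into the slot on top of the aluminium slide-lock housing, and feel along the slot on the sprung bar inside until the point drops into the hidden hole. Push the pin fully home so that its flange sits flat on the top plate, and let go. Press gently, never force the pin (keep it under about 30 N), and leave the flux pot and the solder spool where they are.

Things in the scene. Friction and masses are not known exactly. Their poses are not given: they have to be found in the camera images.
- pin: Loose steel locating pin, 80 g, at first upright in the pin rest, its flange lying on the rest's top. Origin on the pin axis at the flange's underside, z up along the axis. Above it: round flange 24 mm across, 5 mm thick; neck 12 mm across to z = 11 mm; flat-sided dark grip block. Below it: round shank 8 mm in diameter, 46 mm long.
- pin_grip (a point): Centre of the pin's grip block, 29 mm above the pin's origin. The block is 24 mm long (pin x), 14 mm wide (pin y) and reaches from 11 to 47 mm above the origin; take it across pin y.
- pin_tip (a point): The point of the pin, 46 mm below the pin's origin on its axis. The shank tapers from 8 to 4 mm over the last 3 mm.
- pin_rest: Fixed grey plastic block 56 x 56 mm, 55 mm high, with one round hole 11 mm wide and 51 mm deep in the middle of its top. Origin at the centre of its underside, z up. Lift the pin straight up out of it, by more than 46 mm.
- slide_lock: Closed aluminium housing fixed to the desk, 56 mm (x) by 130 mm (y), flat top 62 mm high (four low screw heads, 3 mm, at its corners), foot flange 72 mm wide. Origin at the centre of its underside, z up, y along the slot in its top. A sprung steel lock bar lies inside. When the pin is home its origin is 62 mm above the housing's origin.
- slot_mid (a point): Middle of the slot, level with the housing's top face, 62 mm above the desk. The slot runs along the housing's y, is 11 mm wide and 55 mm long, bevelled 2 mm at the mouth, and goes through the 8 mm thick top plate.
- bar_mid (a point): Point straight below slot_mid on the upper face of the lock bar, 24 mm below the top plate's top face (it is not the hole). The dark bar, 14 mm thick, closes the whole slot from below. It is sprung: gives above about 1.5 N, then 1200 N/m, at most 8 mm, then a hard stop. Sideways it stays put below 50 N. Off the hole, a pin standing on it has its flange 14 to 22 mm above the plate.
- slot_end (a point): End of the slot on the housing's +y side, level with the top face, 27.5 mm from slot_mid. The bar's one hole lies on the slot's centre line, up to 17 mm either way from the middle, unknown where; round, 10.5 mm wide, 1.5 mm bevel. Over it the bar springs up round the point, the upward force vanishes and the hole's wall stops the point sideways; below, the way is free until the flange meets the plate.
- flux_pot: Bystander: small amber pot with a black lid, 47 mm across, 41 mm high, loose. Origin at the centre of its underside.
- solder_spool: Bystander: blue and white spool of solder, 55 x 98 x 28 mm, loose. Origin at the centre of its underside.
- desk_lamp: Obstacle, fixed: cream desk lamp to the right of the work, base 140 mm across (from 31 mm nearer the robot than the origin to 109 mm beyond it), with a thin post and a flat head 330 to 360 mm above the desk that reaches 110 mm from the origin towards the robot and 60 mm to the right. Origin on the desk. Keep the arm clear of it; coming from the right, draw back before swinging across.
Not all that is in view belongs to the job. Several things have the shape of the pin; the one meant has the colours described above.

How it is judged:
By the outcome, as a careful person would: the job done as asked, in the order asked, and still so for the second after the job is handed in, with the robot touching nothing.
It also fails if it takes over 58 s, if anything falls off the work surface, if the arm or the gripper's body presses on something with over 40 N, if the wrist force passes 120 N, or if a joint passes its speed limit or range.

## Working session

There is one attempt and no reset: what is moved stays moved. The work goes in short steps, Python scripts to look and compute and a tool call to move; the robot and the scene stay as the last step left them, time stands still between calls to the robot, and variables do not carry over. Pictures are saved under pics/ and viewed, at most 10 in all, crops included, and the job is handed in when it is done.

Besides the shell and the picture viewer there is one more tool, called as a command line: name --pt "numbers of a row" for each row, then --argument value for the rest. apply_moves: Moves the arm, as the interface text tells. Its arguments: {"type":"object","properties":{"steps":{"type":"array","items":{"type":"array","items":{"type":"number"}}},"force":{"type":"number"}},"required":["steps"]}

```bash
mkdir -p pics; ls; cat > h.py <<'E'
from bench import r
import numpy as np, cv2
from scipy.spatial.transform import Rotation as R
def cam(n):
    c=r.camera(n); c['f']=240/np.tan(np.radians(c['fovy']/2)); c['R']=R.from_quat(c['orientation']).as_matrix(); return c
def ray(c,u,v): return c['R']@np.array([(u-c['cx'])/c['f'],(v-c['cy'])/c['f'],1.])
def plane(c,u,v,z):
    d=ray(c,u,v); p=np.array(c['position']); return p+d*(z-p[2])/d[2]
def pts(c):
    v,u=np.mgrid[0:480,0:640]; z=c['z_map']
    return np.stack([(u-c['cx'])/c['f']*z,(v-c['cy'])/c['f']*z,z],-1)@c['R'].T+np.array(c['position'])
E
python3 - <<'E'
from h import *
for n in('top','side'):
    c=cam(n); cv2.imwrite(f'pics/{n}0.png',c['pixels'][...,::-1]); print(n,c['position'],c['R'].round(2).tolist(),c['f'],c['cx'],c['cy'])
    np.savez(n+'0.npz',P=pts(c))
s=r.read_state();print(s)
E
```

```text
pics
top [ 0.33784895 -0.18894363  1.07073649] [[-0.01, -0.99, 0.11], [-1.0, 0.01, -0.02], [0.02, -0.12, -0.99]] 460.63137613699024 321.28776675920165 237.92786625611302
side [0.48565239 0.60800606 0.51160232] [[-1.0, -0.01, -0.04], [0.03, 0.46, -0.89], [0.03, -0.89, -0.46]] 462.2595029876835 311.42272306608515 239.6214044536119
{'time': 0.1, 'joint_positions': array([-1.16261782,  0.33282151, -0.06468954,  1.4608401 ,  0.02160279,
        1.34988272, -0.08847667]), 'joint_vel': array([-4.73634765e-05, -1.30719903e-03, -8.73371996e-04, -2.22172654e-03,
        1.25601679e-03, -1.13974923e-03, -2.34114717e-03]), 'joint_torque': array([ 9.02112970e-04, -6.24542642e+01,  2.42811861e-02, -3.90720606e+01,
       -6.16359897e-02,  3.65251489e-02,  6.78446577e-05]), 'ee_pos': array([0.26085602, 0.56759316, 0.22183367]), 'eef_rot': array([ 2.13711587e-01,  9.76896598e-01, -6.19435730e-04, -1.04161051e-04]), 'ft_force': array([-0.47269852, -0.18745199, -0.77371311]), 'torque': array([-0.0005054 ,  0.07641737, -0.00414961]), 'grip_force': 0.0, 'width': 0.08695123226077739}
```

View pics/top0.png

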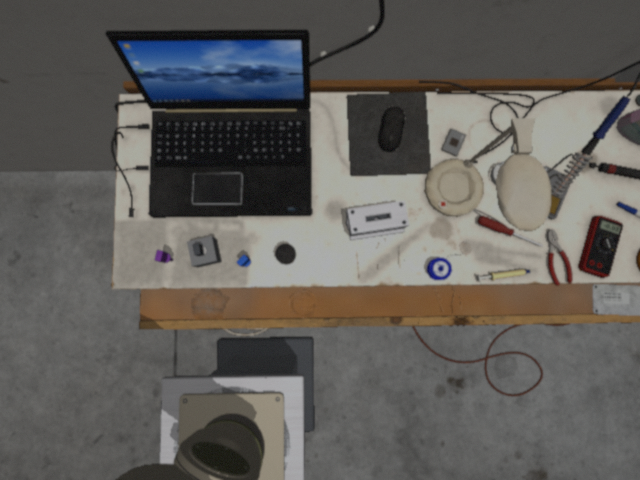

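View pics/side0.png

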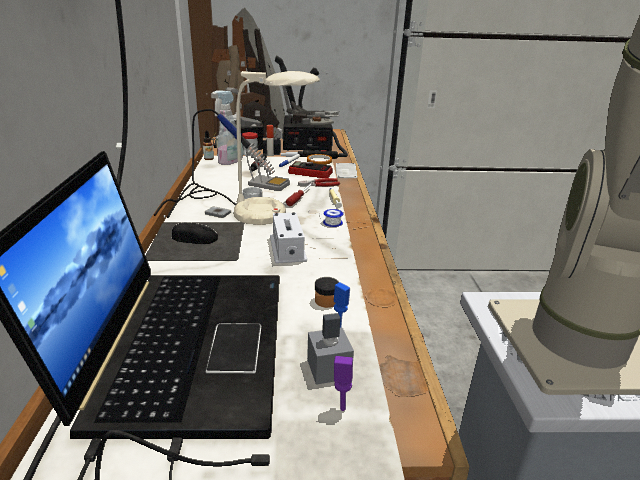

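The top view shows the rest with the dark pin at about (203,250) between a purple and a blue lookalike. The flux pot is at (285,252), the housing at (376,217), the spool at (438,268), and the lamp at (455,185) with its head at (525,190). The side view confirms the dark-grip pin upright in the grey rest at (331,345).

```bash
python3 - <<'E'
from h import *
P=np.load('top0.npz')['P']; im=cv2.imread('pics/top0.png')
def rect(m,lbl):
    m=m.astype(np.uint8); n,l,s,c=cv2.connectedComponentsWithStats(m)
    for i in range(1,n):
        if s[i,4]<12: continue
        q=P[l==i]; (cx,cy),(w,h),a=cv2.minAreaRect((q[:,:2]*1000).astype(np.float32))
        print(lbl,c[i].round(),s[i,4],'z',np.median(q[:,2]).round(4),'ctr',round(cx),round(cy),'wh',round(w),round(h),'a',round(a,1))
X,Y,Z=P[...,0],P[...,1],P[...,2]
reg=np.zeros((480,640),bool); reg[195:285,140:470]=1
rect(reg&(Z>.045)&(Z<.08),'45-80')
rect(reg&(Z>.085)&(Z<.13),'grip')
rect(reg&(Z>.02)&(Z<.045),'20-45')
print(Z[270,330],Z[230,330])
a=cv2.resize(im[225:275,150:260],None,fx=5,fy=5,interpolation=2)
b=cv2.resize(im[190:250,330:420],None,fx=6,fy=6,interpolation=2)
o=np.zeros((620,560,3),np.uint8);o[:250,:550]=a;o[255:615,:540]=b
cv2.imwrite('pics/crop.png',o[:600])
E
```

```text
45-80 [378. 217.] 1413 z 0.062 ctr 501 -333 wh 57 131 a 8.4
45-80 [203. 251.] 572 z 0.0548 ctr 431 58 wh 57 57 a 12.2
45-80 [166. 257.] 70 z 0.0606 ctr 416 132 wh 8 24 a 75.2
45-80 [247. 262.] 35 z 0.0529 ctr 403 -43 wh 8 23 a 58.6
grip [197. 249.] 96 z 0.1012 ctr 431 58 wh 24 15 a 10.9
grip [159. 255.] 81 z 0.0918 ctr 419 139 wh 15 23 a 75.1
grip [242. 260.] 78 z 0.0923 ctr 407 -37 wh 15 23 a 44.8
20-45 [231. 204.] 2049 z 0.0219 ctr 538 3 wh 374 47 a 89.5
20-45 [451. 204.] 521 z 0.0277 ctr 534 -504 wh 96 45 a 89.4
20-45 [347. 222.] 41 z 0.0387 ctr 497 -265 wh 37 6 a 7.6
20-45 [378. 216.] 99 z 0.0376 ctr 505 -335 wh 10 54 a 8.2
20-45 [376. 231.] 79 z 0.0365 ctr 474 -335 wh 10 130 a 3.7
20-45 [212. 254.] 85 z 0.0329 ctr 421 41 wh 39 78 a 58.1
20-45 [285. 253.] 345 z 0.0411 ctr 424 -125 wh 45 45 a 89.4
20-45 [440. 268.] 407 z 0.0284 ctr 387 -476 wh 51 50 a 31.3
-0.002005130394196364 -0.002765902619356053
```

View pics/crop.png

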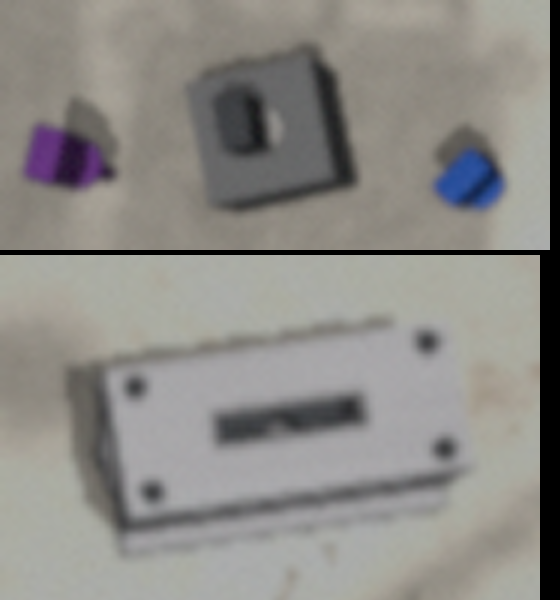

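apply_moves --pt "0 0 -0.621 -367 -392 42 0" --pt "0 0 -0.621 -367 -392 42 0" --pt "0 0 -0.621 -367 -392 42 0" --pt "0 0 -0.621 -367 -392 42 0" --pt "0 0 -0.621 -367 -392 42 0" --pt "0 0 -0.621 -367 -392 42 0" --pt "0 0 -0.621 -367 -392 42 0" --pt "0 0 -0.621 -367 -392 42 0" --pt "0 0 -0.621 -367 -392 42 0" --pt "0 0 -0.621 -367 -392 42 0" --pt "0 0 -0.621 -367 -392 42 0" --pt "0 0 -0.621 -367 -392 42 0" --pt "0 0 -0.621 -367 -392 42 0" --pt "0 0 -0.621 -367 -392 42 0" --pt "0 0 -0.621 -367 -392 42 0" --pt "0 0 -0.621 -367 -392 42 0" --pt "0 0 -0.621 -367 -392 42 0" --pt "0 0 -0.621 -367 -392 42 0"

```text
time: 1.6
ee_pos: [0.4305, 0.0597, 0.1805]
eef_rot: [-0.096, 0.995, 0.0, -0.0]
ft_force: [-0.3, 0.4, 0.5]
width: 0.0434
grip_force: 0.0
```

```bash
cat >> h.py <<'E'
def delta(x,y,z,yaw=None):
    "shift (mm, tool axes) and turn to put the TCP at x,y,z (m) with tool y at yaw deg (mod 180)"
    s=r.read_state(); M=R.from_quat(s['eef_rot']).as_matrix(); d=M.T@((np.array([x,y,z])-s['ee_pos'])*1000)
    yw=np.degrees(np.arctan2(M[1,1],M[0,1])); t=0 if yaw is None else -np.radians((yaw-yw+90)%180-90)
    print('tcp',(s['ee_pos']*1000).round(1),'yaw',yw.round(2),'tilt',M[:2,2].round(4),'shift',d.round(1),'az',round(float(t),3),'F',s['ft_force'].round(2),'T',s['torque'].round(3),'t',s['time'])
E
python3 - <<'E'
from h import *
delta(.431,.058,.065,100.9)
c=cam('wrist'); cv2.imwrite('pics/w1.png',c['pixels'][...,::-1]); P=pts(c); np.savez('w1.npz',P=P); print(c['position'],c['R'].round(2).tolist())
for lo,hi in((.045,.056),(.057,.064),(.085,.11)):
    m=((P[...,2]>lo)&(P[...,2]<hi)&(c['z_map']>0)&(abs(P[...,0]-.431)<.06)&(abs(P[...,1]-.058)<.05)).astype(np.uint8)
    n,l,s,cc=cv2.connectedComponentsWithStats(m)
    for i in range(1,n):
        if s[i,4]<50: continue
        q=P[l==i]; print(lo,cc[i].round(),s[i,4],np.median(q[:,2]),cv2.minAreaRect((q[:,:2]*1000).astype(np.float32)))
E
```

```text
tcp [430.5  59.7 180.5] yaw 101.03 tilt [-0.0001  0.0001] shift [ -0.2  -1.7 115.5] az 0.002 F [-0.3   0.45  0.47] T [ 0.059  0.093 -0.01 ] t 1.6
[0.35503712 0.04468795 0.34225025] [[-0.19, 0.94, 0.28], [0.98, 0.18, 0.05], [-0.0, 0.28, -0.96]]
0.045 [314. 222.] 3614 0.05443492617002585 ((430.9029541015625, 60.569908142089844), (56.668800354003906, 56.057865142822266), 12.257795333862305)
0.057 [306. 224.] 110 0.05946260776917853 ((427.29168701171875, 54.68821716308594), (9.796167373657227, 23.092809677124023), 61.27462387084961)
0.057 [325. 228.] 74 0.05935393034269765 ((428.1939392089844, 69.89409637451172), (16.851146697998047, 3.7281651496887207), 14.805395126342773)
0.085 [314. 242.] 746 0.10114463133287539 ((430.48504638671875, 60.32460021972656), (23.736343383789062, 13.72299575805664), 11.324555397033691)
```

View pics/w1.png

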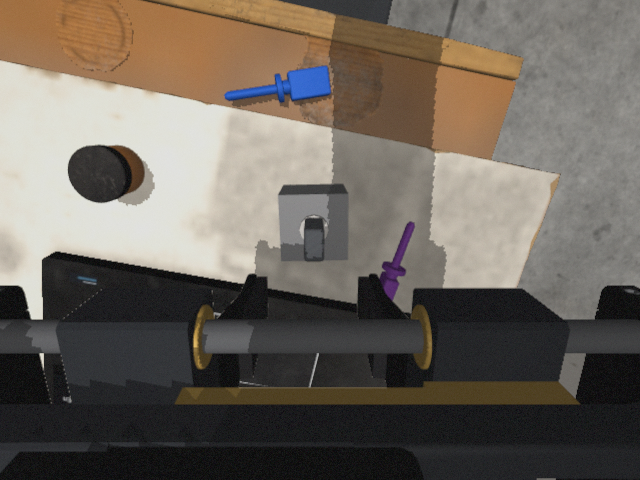

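The wrist view shows the dark-grip pin at (314,240) in the rest, in line with the open fingers. The wrist measurement puts it at (430.5, 60), against 58 from the top camera. I'll go down and grip it.

apply_moves --pt "0 0 0 0 0 40 0" --pt "0 0 0 0 0 75 0" --pt "0 0 0 0 0 100 0" --pt "0 0 0 0 0 115 0" --pt "0 0 0 0 0 115 0" --pt "0 0 0 0 0 115 -1" --pt "0 0 0 0 0 115 -1" --pt "0 0 0 0 0 115 -1" --pt "0 0 0 0 0 115 -1" --pt "0 0 0 0 0 115 -1" --pt "0 0 0 0 0 115 -1" --force 40

```text
time: 2.57
ee_pos: [0.4312, 0.059, 0.0662]
eef_rot: [-0.095, 0.995, 0.0, 0.001]
ft_force: [-0.4, 0.9, 2.5]
width: 0.0135
grip_force: 40.0
```

```bash
python3 - <<'E'
from h import *
delta(.431,.058,.065,101)
E
```

```text
tcp [431.2  59.   66.2] yaw 100.9 tilt [0.0011 0.001 ] shift [ 0.3 -0.9  1.1] az -0.002 F [-0.42  0.88  2.51] T [ 0.227  0.122 -0.004] t 2.5667
```

apply_moves --pt "0 0 0 0 0 -10 -1" --pt "0 0 0 0 0 -30 -1" --pt "0 0 0 0 0 -60 -1" --pt "0 0 0 0 0 -85 -1" --pt "0 0 0 0 0 -100 -1" --pt "0 0 0 0 0 -100 -1"

```text
time: 3.07
ee_pos: [0.4325, 0.0587, 0.1695]
eef_rot: [-0.095, 0.995, 0.001, 0.003]
ft_force: [0.5, 0.4, -1.3]
width: 0.0138
grip_force: 40.0
```

```bash
python3 - <<'E'
from h import *
delta(.501,-.333,.165,98.4)
E
```

```text
tcp [432.5  58.7 169.5] yaw 100.88 tilt [0.0053 0.0019] shift [   6.7 -397.6    4.1] az 0.043 F [ 0.45  0.42 -1.35] T [ 0.029 -0.061  0.037] t 3.0667
```

apply_moves --pt "0 0 0.01 2 -30 4 -1" --pt "0 0 0.043 6.5 -397 4 -1" --pt "0 0 0.043 6.5 -397 4 -1" --pt "0 0 0.043 6.5 -397 4 -1" --pt "0 0 0.043 6.5 -397 4 -1" --pt "0 0 0.043 6.5 -397 4 -1" --pt "0 0 0.043 6.5 -397 4 -1" --pt "0 0 0.043 6.5 -397 4 -1" --pt "0 0 0.043 6.5 -397 4 -1" --pt "0 0 0.043 6.5 -397 4 -1" --pt "0 0 0.043 6.5 -397 4 -1" --pt "0 0 0.043 6.5 -397 4 -1" --pt "0 0 0.043 6.5 -397 4 -1" --pt "0 0 0.043 6.5 -397 4 -1"

```text
time: 4.23
ee_pos: [0.4996, -0.3311, 0.1612]
eef_rot: [-0.074, 0.997, 0.001, -0.0]
ft_force: [-0.2, 0.5, -0.5]
width: 0.0137
grip_force: 40.0
```

```bash
python3 - <<'E'
from h import *
c=cam('wrist'); cv2.imwrite('pics/w2.png',c['pixels'][...,::-1]); P=pts(c); np.savez('w2.npz',P=P)
delta(.501,-.333,.150,98.4)
X,Y,Z=np.moveaxis(P,2,0)
near=(abs(X-.501)<.08)&(abs(Y+.333)<.1)&(c['z_map']>0)
for lab,m in(('top',near&(Z>.058)&(Z<.067)),('slot/bar',near&(Z>.025)&(Z<.045)),('pin?',near&(Z>.095)&(Z<.2))):
    n,l,s,cc=cv2.connectedComponentsWithStats(m.astype(np.uint8))
    for i in range(1,n):
        if s[i,4]<80: continue
        q=P[l==i]; print(lab,cc[i].round(),s[i],np.median(q[:,2]).round(4),cv2.minAreaRect((q[:,:2]*1000).astype(np.float32)))
E
```

```text
tcp [ 499.7 -331.   161.4] yaw 98.55 tilt [0.0001 0.0011] shift [-0.9 -2.2 11.4] az 0.003 F [-0.54 -0.45 -0.81] T [ 0.063 -0.048 -0.011] t 4.2833
top [313. 235.] [  224   200   179    74 11199] 0.0615 ((501.3042907714844, -330.552001953125), (56.76719284057617, 130.34658813476562), 7.9326863288879395)
slot/bar [313. 195.] [231 191 166   8 815] 0.0373 ((473.063720703125, -334.49493408203125), (1.7234373092651367, 128.418212890625), 7.98103666305542)
slot/bar [313. 236.] [277 231  72  12 831] 0.0374 ((507.0530700683594, -329.8664855957031), (10.340417861938477, 58.0389289855957), 8.221505165100098)
pin? [312. 293.] [ 269  251   88   68 3739] 0.1836 ((492.9482727050781, -332.3202209472656), (11.679641723632812, 34.91310119628906), 8.613348007202148)
pin? [312. 355.] [295 353  36   7 204] 0.1964 ((509.29913330078125, -329.8973083496094), (5.554082870483398, 13.789922714233398), 7.106649875640869)
```

View pics/w2.png

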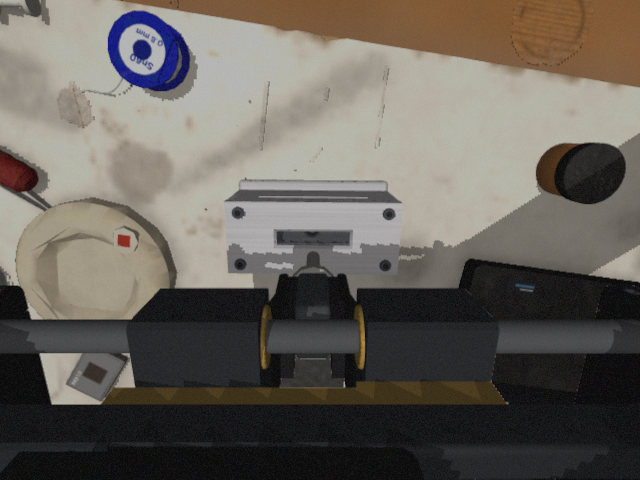

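The slot lies at (313,237), with the pin point just behind it at (313,258). Averaging the wrist and top measurements puts the slot middle at about (501.2, −331.7). I'll enter near the +y end, about 19 mm from the middle, and stop inside the plate.

apply_moves --pt "0 0 0 -1.4 18 10 -1" --pt "0 0 0 -1.4 18 25 -1" --pt "0 0 0 -1.4 18 38 -1" --pt "0 0 0 -1.4 18 44 -1" --pt "0 0 0 -1.4 18 48 -1" --pt "0 0 0 -1.4 18 52 -1" --pt "0 0 0 -1.4 18 54 -1" --pt "0 0 0 -1.4 18 54 -1"

```text
time: 4.95
ee_pos: [0.4981, -0.3148, 0.1074]
eef_rot: [-0.073, 0.997, -0.0, -0.0]
ft_force: [-0.1, -1.1, -0.9]
width: 0.0133
grip_force: 40.0
```

```bash
python3 - <<'E'
from h import *
delta(.4985,-.3129,.095,98.3)
E
```

```text
tcp [ 498.1 -314.8  107.4] yaw 98.41 tilt [-0.0001 -0.    ] shift [-0.7  1.9 12.4] az 0.002 F [-0.12 -1.09 -0.93] T [-0.02   0.002 -0.034] t 4.95
```

apply_moves --pt "0 0 0 0 0 5 -1" --pt "0 0 0 0 0 9 -1" --pt "0 0 0 0 0 11 -1" --pt "0 0 0 0 0 13 -1" --pt "0 0 0 0 0 14 -1" --pt "0 0 0 0 0 14 -1" --pt "0 0 0 0 0 14 -1"

```text
time: 5.53
ee_pos: [0.4982, -0.3146, 0.0937]
eef_rot: [-0.074, 0.997, 0.0, 0.0]
ft_force: [-2.2, 1.2, 2.1]
width: 0.0138
grip_force: 40.0
```

```bash
python3 - <<'E'
from h import *
delta(.4985,-.3129,.095,98.3)
E
```

```text
tcp [ 498.2 -314.6   93.7] yaw 98.43 tilt [0.0001 0.0001] shift [-0.5  1.6 -1.3] az 0.002 F [-2.24  1.2   2.09] T [ 0.307  0.304 -0.029] t 5.5333
```

apply_moves --pt "0 0 0 0 0 1 -1" --pt "0 0 0 0 0 2 -1" --pt "0 0 0 0 0 2.5 -1" --pt "0 0 0 0 0 2.5 -1"

```text
time: 5.87
ee_pos: [0.4983, -0.3146, 0.0911]
eef_rot: [-0.074, 0.997, 0.0, 0.0]
ft_force: [-2.2, 1.2, 4.3]
width: 0.0136
grip_force: 40.0
```

```bash
python3 - <<'E'
from h import *
for i in range(3):
    delta(.4985,-.3129,.095,98.3); r.camera('wrist')
E
```

```text
tcp [ 498.3 -314.6   91.1] yaw 98.44 tilt [0.0002 0.0001] shift [-0.5  1.6 -3.9] az 0.002 F [-2.15  1.2   4.29] T [ 0.328  0.496 -0.02 ] t 5.8667
tcp [ 498.3 -314.6   91.2] yaw 98.43 tilt [0.0003 0.    ] shift [-0.5  1.7 -3.8] az 0.002 F [-2.02  1.29  4.65] T [0.375 0.499 0.019] t 5.9167
tcp [ 498.3 -314.6   91.2] yaw 98.44 tilt [0.0003 0.0001] shift [-0.5  1.6 -3.8] az 0.002 F [-1.79  1.03  4.28] T [ 0.368  0.489 -0.023] t 5.9667
```

apply_moves --pt "0 0 0 0.4 -1 0 -1" --pt "0 0 0 0.4 -2 0 -1" --pt "0 0 0 0.4 -3 0 -1" --pt "0 0 0 0.4 -4 0 -1" --pt "0 0 0 0.4 -4 0 -1"

```text
time: 6.43
ee_pos: [0.4989, -0.3184, 0.0913]
eef_rot: [-0.074, 0.997, 0.0, 0.0]
ft_force: [-0.3, 1.8, 6.2]
width: 0.0137
grip_force: 40.0
```

apply_moves --pt "0 0 0 0 -1 0 -1" --pt "0 0 0 0 -2 0 -1" --pt "0 0 0 0 -3 0 -1" --pt "0 0 0 0 -4 0 -1" --pt "0 0 0 0 -4 0 -1"

```text
time: 6.85
ee_pos: [0.4996, -0.3222, 0.0913]
eef_rot: [-0.074, 0.997, 0.0, 0.0]
ft_force: [-0.9, 2.3, 4.4]
width: 0.0138
grip_force: 40.0
```

apply_moves --pt "0 0 0 0 -1 0 -1" --pt "0 0 0 0 -2 0 -1" --pt "0 0 0 0 -3 0 -1" --pt "0 0 0 0 -4 0 -1" --pt "0 0 0 0 -4 0 -1"

```text
time: 7.27
ee_pos: [0.5001, -0.3263, 0.0913]
eef_rot: [-0.074, 0.997, 0.0, 0.0]
ft_force: [-0.6, 1.5, 4.7]
width: 0.0137
grip_force: 40.0
```

apply_moves --pt "0 0 0 0 -1 0 -1" --pt "0 0 0 0 -2 0 -1" --pt "0 0 0 0 -3 0 -1" --pt "0 0 0 0 -4 0 -1" --pt "0 0 0 0 -4 0 -1"

```text
time: 7.68
ee_pos: [0.4999, -0.3308, 0.0907]
eef_rot: [-0.073, 0.997, -0.0, -0.0]
ft_force: [0.9, -0.1, -1.4]
width: 0.0137
grip_force: 40.0
```

The upward force has vanished, so the point is over the hole at about 1 mm from the middle. I'll feel for the far wall before pushing down.

apply_moves --pt "0 0 0 0 -0.7 0 -1" --pt "0 0 0 0 -1.4 0 -1" --pt "0 0 0 0 -2 0 -1" --pt "0 0 0 0 -2 0 -1"

```text
time: 8.02
ee_pos: [0.5003, -0.3322, 0.0908]
eef_rot: [-0.074, 0.997, 0.0, -0.0]
ft_force: [1.3, -0.5, -0.8]
width: 0.0134
grip_force: 40.0
```

apply_moves --pt "0 0 0 0 0 1.5 -1" --pt "0 0 0 0 0 3 -1" --pt "0 0 0 0 0 4 -1" --pt "0 0 0 0 0 4 -1"

```text
time: 8.35
ee_pos: [0.5005, -0.3323, 0.0868]
eef_rot: [-0.074, 0.997, 0.0, -0.0]
ft_force: [1.2, 1.3, -1.2]
width: 0.0137
grip_force: 40.0
```

apply_moves --pt "0 0 0 0 0 2 -1" --pt "0 0 0 0 0 4 -1" --pt "0 0 0 0 0 6 -1" --pt "0 0 0 0 0 8 -1" --pt "0 0 0 0 0 10 -1" --pt "0 0 0 0 0 10 -1"

```text
time: 8.85
ee_pos: [0.5004, -0.3323, 0.0765]
eef_rot: [-0.074, 0.997, 0.0, -0.0]
ft_force: [2.2, 0.9, -1.8]
width: 0.0139
grip_force: 40.0
```

apply_moves --pt "0 0 0 0 0 1 -1" --pt "0 0 0 0 0 2 -1" --pt "0 0 0 0 0 2.7 -1" --pt "0 0 0 0 0 2.7 -1"

```text
time: 9.18
ee_pos: [0.5005, -0.3323, 0.0742]
eef_rot: [-0.074, 0.997, 0.0, 0.0]
ft_force: [2.5, 2.4, -0.4]
width: 0.0137
grip_force: 40.0
```

apply_moves --pt "0 0 0 0 0 0.5 -1" --pt "0 0 0 0 0 1 -1" --pt "0 0 0 0 0 1 -1"

```text
time: 9.43
ee_pos: [0.5006, -0.3323, 0.0733]
eef_rot: [-0.074, 0.997, 0.0, 0.0]
ft_force: [2.0, 2.1, 1.0]
width: 0.0135
grip_force: 40.0
```

apply_moves --pt "0 0 0 0 0 0.4 -1" --pt "0 0 0 0 0 0.7 -1" --pt "0 0 0 0 0 0.7 -1"

```text
time: 9.68
ee_pos: [0.5006, -0.3324, 0.0732]
eef_rot: [-0.074, 0.997, 0.0, 0.0]
ft_force: [-0.8, 4.0, 5.9]
width: 0.0139
grip_force: 40.0
```

The arm met a hard stop at z = 0.0732, close to the expected home height of 0.073. I'll release and go straight up.

apply_moves --pt "0 0 0 0 0 -0.3 -1" --pt "0 0 0 0 0 -0.3 -0.2" --pt "0 0 0 0 0 -0.3 -0.2" --pt "0 0 0 0 0 -0.3 -0.2" --pt "0 0 0 0 0 -0.3 -0.2" --pt "0 0 0 0 0 -10 -0.2" --pt "0 0 0 0 0 -30 -0.2" --pt "0 0 0 0 0 -60 -0.2" --pt "0 0 0 0 0 -90 -0.2" --pt "0 0 0 0 0 -110 -0.2" --pt "0 0 0 0 0 -110 -0.2"

```text
time: 10.6
ee_pos: [0.5019, -0.3341, 0.1879]
eef_rot: [-0.073, 0.997, -0.002, 0.003]
ft_force: [1.1, 0.6, -0.0]
width: 0.0352
grip_force: 0.0
```

```bash
python3 - <<'E'
from h import *
c=cam('wrist'); P=pts(c); X,Y,Z=np.moveaxis(P,2,0)
cv2.imwrite('pics/w3.png',c['pixels'][120:360,160:480,::-1].repeat(2,0).repeat(2,1))
near=(abs(X-.501)<.035)&(abs(Y+.332)<.06)&(c['z_map']>0)
m=near&(Z>.1)&(Z<.13); q=P[m]; print('grip top z',np.median(q[:,2]),q.max(0),cv2.minAreaRect((q[:,:2]*1000).astype(np.float32)))
print('plate',np.median(Z[near&(Z>.057)&(Z<.066)]))
delta(.5,-.332,.15)
E
```

```text
grip top z 0.10831060376160179 [ 0.51258973 -0.32464532  0.11038618] ((500.06915283203125, -332.8240966796875), (23.94432258605957, 13.393793106079102), 8.589204788208008)
plate 0.06149638784334485
tcp [ 501.3 -333.4  185.5] yaw 98.41 tilt [ 0.0041 -0.0017] shift [ 1.2  1.7 35.5] az 0.0 F [ 0.19  0.11 -0.69] T [ 0.034  0.003 -0.067] t 10.65
```

View pics/w3.png

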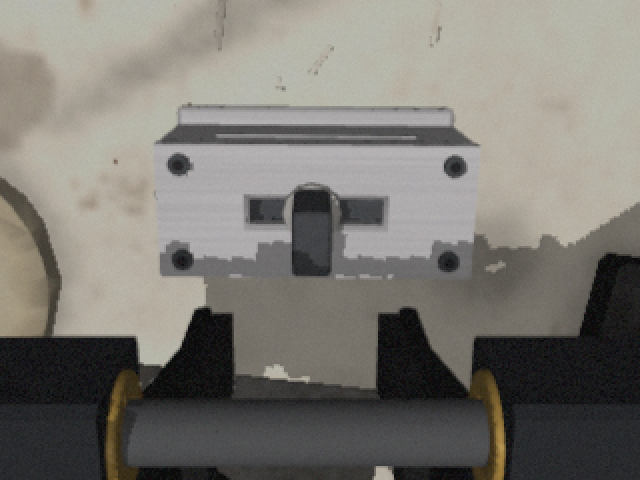

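The pin stands upright at (312,230) with its flange flat on the plate. Its grip top is 46.8 mm above the plate, against 47 mm nominal, and the gripper is clear.

```bash
python3 -c "
from bench import r
print(r.close_job())"
```

```text
the job is handed in; nothing more can be done
None
```

The slide is locked: the pin is fully home with its flange on the top plate and released; wrist-force readings stayed under 10 N, the gripper stayed away from the flux pot and solder spool, and the job was handed in at about 10.7 s.

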